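# Show the gingerbread tree to the desk camera in a mirror

## Robot

A 6-joint arm with a two-finger parallel gripper is mounted at the origin on the work surface. World frame = base frame: x ahead of the robot, y to its left, z up, the work surface at z = 0. Lengths are in mm, angles in rad, forces in N, time in s.
With the tool pointing down it reaches from about 325 to 775 mm from the base axis. Payload 5.5 kg.
Tool frame: the origin (TCP) lies at the very end of the fingers, on their centre line; the grasp point (between the pads) lies arm.grip_point_offset behind it (arm.grip_point_offset is the distance from the TCP to the grasp point, in mm); z points along the fingers, y is the line along which they close (so a half turn about z gives the same grasp; the last joint's range is limited). The gripper opens to 85 mm and grips with 20 to 120 N. Pads are 22 mm wide; open, the fingers measure 114 mm over their backs; the gripper's body (76 mm by 85 mm) begins 54 mm behind the grasp point. The pads swing forward as they close: fully open they stand 13 mm farther back than shut.
Start: joints at [-1.376, 0.091, 1.231, -0, 1.82, -0.057], TCP at [149.487, -581.094, 231.275] pointing down, gripper open.
Joint ranges: [-2.87, 2.87], [-0.86, 2.18], [0.17, 2.46], [-1.51, 4.65], [0.06, 2.69], [-2.65, 2.65]. Speed limits (rad/s): [2.57, 2.57, 3.01, 3.14, 3.14, 3.14].

## Interface

Orientations are given as a unit quaternion [w, x, y, z].
In Python, from rig import arm, imaging, probe_bus gives the robot as it stands (arm), with the cameras (imaging) and the readings (probe_bus).
- The arm moves only by the tool pendant, called after "Request:" by a JSON object that holds its "name" and its "arguments", one argument or row to a line. Schema: {"type":"object","properties":{"steps":{"type":"array","items":{"type":"object","properties":{"x":{"type":"number"},"y":{"type":"number"},"z":{"type":"number"},"ax":{"type":"number"},"ay":{"type":"number"},"az":{"type":"number"}},"additionalProperties":false},"minItems":1,"maxItems":10},"aperture":{"type":"number"},"squeeze":{"type":"number"},"only":{"type":"string"},"quiet":{"type":"boolean"},"lines":{"type":"string"}},"required":["steps"],"additionalProperties":false}. steps is a list of rows, 1 to 10 of them, each an object with the fields x, y, z (the shift in shares of 0.8 m (1.0 is 0.8 m)), ax, ay, az (a rotation vector in a scale on which 1.0 is 360 degrees); a field left out counts as zero; each row shifts and turns the commanded pose from where the row before left it, along the tool's axes as they then stand; what a row does not reach is not made up. A row lasts 1/8 s, in which the tool goes at most 62.5 mm and 0.188 rad, less where a joint would pass 70% of its speed; a pose out of reach is approached as far as the arm can. aperture is the finger opening in mm, set as the call begins (left out keeps the last). The fingers move at their own pace and stop on an object; squeeze is the grip in N (left out, the last holds). Time passes only in rows, so rows that do not move let the fingers close. The tool returns the time, the measured TCP pose, the force, the opening and the grip force at its end. only (a regular expression) keeps the lines of the reply that match it, lines (a string "A,B") keeps lines A to B, and quiet returns only ok. Shift and turn numbers lie between -1 and 1, and a call with a number outside is refused. Input that does not fit is refused with a message, and nothing moves.
- probe_bus.state(): the state, without advancing time (a new reading comes with each control period).
- imaging.read_camera(name): name is "scene" or "top" or "wrist"; returns a dict with "color" (420x560x3 uint8, blue, green, red), "K" (3x3 intrinsics, pixels), "D" ([k1, k2, p1, p2, k3] as OpenCV has them; the pictures are not rectified), "xyz" and "attitude" of the camera in the world. Camera axes: x right, y up, looking along -z (the intrinsics and any distortion apply to the point x, -y, -z); pixel columns grow to the right and rows downward; lengths in mm; the calibration is good to about 2 mm. A picture is of the moment at which its call begins. There is no depth.
- arm.sign_off(): hands the job in; it is judged then, once.
The state is a dict: "clock": time; "q": joint angles; "joint_vel": joint speeds; "joint_efforts": joint torques, N m; "tcp_pos": TCP position; "orientation": TCP orientation; "ft_force": force on the tool from outside, world axes, zero at the start; "moment": the same for the moment, N m; "width": finger opening in mm; "grip_force": force on a finger pad.
Only numpy, scipy, OpenCV 4.12 (cv2) and the standard library are available. Lean on these libraries where they do the work, as an engineer would, in place of code of your own. Each camera call takes 0.05 s, during which the arm holds its last target. There are 200 camera calls.

## Task

The desk camera is stuck facing the bracket, so use the little inspection mirror to let it see the gingerbread tree: lift the mirror out of its wooden rest, pass its rod down through the hole in the bracket's arm, and with the mirror's middle level with the lens turn it until the camera sees the icing collar of the tree in the middle of the mirror. Finish while still holding the mirror in the gripper at that height and angle, upright and still, with its rod through the hole and not let down onto the bracket; leave everything else standing where it is.

Things in the scene. Friction and masses are not known exactly. Their poses are not given: they have to be found in the camera images.
- mirror_tool: inspection mirror, about 110 g, upright in the wooden rest at the start. Origin at the rod's lower tip, z up the rod. From the tip up: steel rod 9 mm thick, 65 mm long, end tapered over 6 mm; collar 28 mm across (65 to 71 mm up) on which it rests; black plate 76 wide (y) x 60 high x 6 mm thick (71 to 131 mm up), silver face towards +x, back black; neck; grip block (see grip)
- rod_tip (a point): lower tip of the mirror's rod (the origin of mirror_tool)
- mirror (a point): middle of the mirror's silver face, 101 mm above the rod tip, on the rod's axis; +x is the direction in which the reflecting face looks, y runs across the face, z up
- grip (a point): middle of the black grip block, 159 mm above the rod tip; the block is 14 mm (along the mirror's x) x 30 mm (along y) x 34 mm high, to be pinched from above across its 14 mm
- rest: light wooden block 80 x 80 x 70 mm high, fixed, origin at the centre of its underside; a vertical 12 mm through hole in the middle of its top holds the mirror's rod at the start, the collar resting on the block's top
- bracket: fixed steel bracket: dark foot, an upright, and a level plate 50 x 50 mm, 8 mm thick, top at 75 mm, with a hole; origin on the table straight below the hole; +x points to the camera. The upright stands on the -x side, no higher than the plate; below the hole is free space down to the foot (8 mm thick)
- eye (a point): centre of the bracket's hole at the top of its plate, 75 mm above the table; the hole is vertical, 13 mm across, chamfered, through 8 mm of plate
- camera: fixed desk camera: grey box head 45 x 75 x 46 mm on a thin post and round black foot, 163 mm tall, origin on the table below the head; its lens looks along its -x, at the place above the bracket's hole
- lens (a point): middle of the camera's lens (short black tube), 140 mm above the table, about 235 mm from the hole's axis
- tree: loose gingerbread fir tree: pointed, tiered cone 68 mm across and 172 mm tall, with a white icing collar 36 mm across near the top; origin at the centre of its underside; it stands about 220 mm from the bracket's hole in one of three places, the snowman and the column in the other two. To be seen in the mirror
- marker (a point): middle of the tree's icing collar, on the tree's axis, 140 mm above the table (lens height): what the camera must see. It shows in the middle of the mirror when the face's direction halves the angle, seen from above, between the directions from the mirror to the lens and from the mirror to this point
- snowman: loose gingerbread snowman, three stacked balls on a disc, 66 mm across, 152 mm tall, origin under its centre; leave standing
- column: loose gingerbread column with a flat cap, 66 mm across its foot, 150 mm tall, origin under its centre; leave standing
- jug: loose glass jug with a handle, 100 mm across, 140 mm tall, origin under its centre; leave
- sugar_jar: loose jar, 64 mm across, 100 mm tall, origin under its centre; leave
- icing_bowl: loose white bowl, 110 mm across, 55 mm tall, origin under its centre; leave
- tape_spool: loose cardboard spool, 60 mm across, 22 mm tall, origin under its centre; leave

How it is judged:
By the outcome, as a careful person would: the job done as asked, in the order asked, and still so for the second after the job is handed in, while the arm keeps its last pose, push and grip.
It also fails if it takes over 45 s, if anything falls off the work surface, if the arm or the gripper's body presses on something with over 40 N, if the wrist force passes 120 N, or if a joint passes its speed limit or range.

## Working session

There is one attempt and no reset: what is moved stays moved. The work goes in short steps, Python scripts to look and compute and a tool call to move; the robot and the scene stay as the last step left them, time stands still between calls to the robot, and variables do not carry over. Pictures are saved under pics/ and viewed, at most 10 in all, crops included, and the job is handed in when it is done.

```bash
ls; mkdir -p pics; cat > h.py <<'E'
import numpy as np, cv2
from rig import arm, imaging, probe_bus
from scipy.spatial.transform import Rotation as R
def rot(q): return R.from_quat([q[1],q[2],q[3],q[0]]).as_matrix()
def ray(c,uv):
    p=cv2.undistortPoints(np.array([[uv]],float),c["K"],np.array(c["D"],float))[0,0]
    d=rot(c["attitude"])@np.array([p[0],-p[1],-1.]); return np.array(c["xyz"],float),d/np.linalg.norm(d)
def onz(c,uv,z):
    o,d=ray(c,uv); return o+d*(z-o[2])/d[2]
def tri(c1,a,c2,b):
    o,d=ray(c1,a);p,e=ray(c2,b)
    s=np.linalg.lstsq(np.c_[d,-e],p-o,rcond=None)[0]; A=o+s[0]*d;B=p+s[1]*e
    return (A+B)/2,np.linalg.norm(A-B)
def proj(c,P):
    x=rot(c["attitude"]).T@(np.array(P,float)-c["xyz"]); x=x*[1,-1,-1]
    return cv2.projectPoints(x.reshape(1,1,3),np.zeros(3),np.zeros(3),c["K"],np.array(c["D"],float))[0][0,0]
E
python3 - <<'E'
from h import *
import pickle
print(arm.grip_point_offset, probe_bus.state())
for n in ("scene","top"):
    c=imaging.read_camera(n); pickle.dump(c,open(n+".pkl","wb")); cv2.imwrite(f"pics/{n}1.png",c["color"]); print(n,c["xyz"],c["attitude"],c["K"],c["D"])
E
```

```text
pics
rig.py
18.700000000000003 {'clock': 0.0, 'q': array([-1.37570974e+00,  9.18373663e-02,  1.23190264e+00,  2.21758917e-05,
        1.81983634e+00, -5.66708669e-02]), 'joint_vel': array([ 9.59970443e-04,  1.70080554e-04,  8.49250464e-05, -5.46838133e-04,
       -6.28598640e-05, -1.08494849e-03]), 'joint_efforts': array([ 3.38732161e-05, -4.58719933e+01, -4.18026245e+01, -1.11850127e-04,
        1.13626529e-02,  2.27217140e-05]), 'tcp_pos': array([ 149.42763197, -580.78381423,  230.15430165]), 'orientation': array([-9.90216554e-04,  9.92086900e-01,  1.25549193e-01, -5.78660167e-05]), 'ft_force': array([-0.3420749 ,  0.20282697,  0.64110163]), 'moment': array([ 0.03961561,  0.04568592, -0.04583879]), 'grip_force': 0.0, 'width': 85.4195105383062}
scene [1649.71743085  489.25574938 1112.80770827] [0.48466181 0.23273344 0.34719084 0.7683727 ] [[538.89545971   0.         286.10854458]
 [  0.         538.89545971 208.15522091]
 [  0.           0.           1.        ]] [0.05190903 0.         0.         0.         0.        ]
top [4.90867942e+02 5.36229155e-01 1.69972230e+03] [ 0.70834338  0.02072443 -0.01437022 -0.70541736] [[464.5322574    0.         279.76566408]
 [  0.         464.5322574  220.50784369]
 [  0.           0.           1.        ]] [-0.10744046  0.          0.          0.          0.        ]
```

View pics/scene1.png

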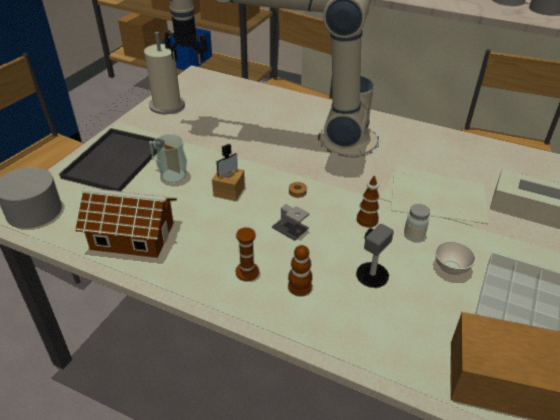

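View pics/top1.png

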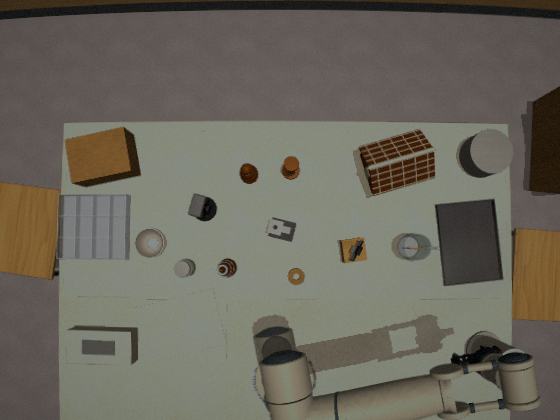

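Scene picture: mirror at (227,165), bracket (291,220), camera (377,245), tree (370,200). Top picture: mirror (355,250), bracket (281,229), camera (200,206), tree (227,268). I'll enlarge both for accurate pixels.

```bash
python3 - <<'E'
import pickle,cv2
c=pickle.load(open("scene.pkl","rb"))["color"][135:295,205:405]; cv2.imwrite("pics/s2.png",cv2.resize(c,(800,600) if 0 else None,fx=3.75,fy=3.75,interpolation=cv2.INTER_CUBIC) if 0 else cv2.resize(c,None,fx=3.75,fy=3.75,interpolation=cv2.INTER_CUBIC))
c=pickle.load(open("top.pkl","rb"))["color"][150:290,180:380]; cv2.imwrite("pics/t2.png",cv2.resize(c,None,fx=4,fy=4,interpolation=cv2.INTER_CUBIC))
E
```

```text
(no output)
```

View pics/s2.png

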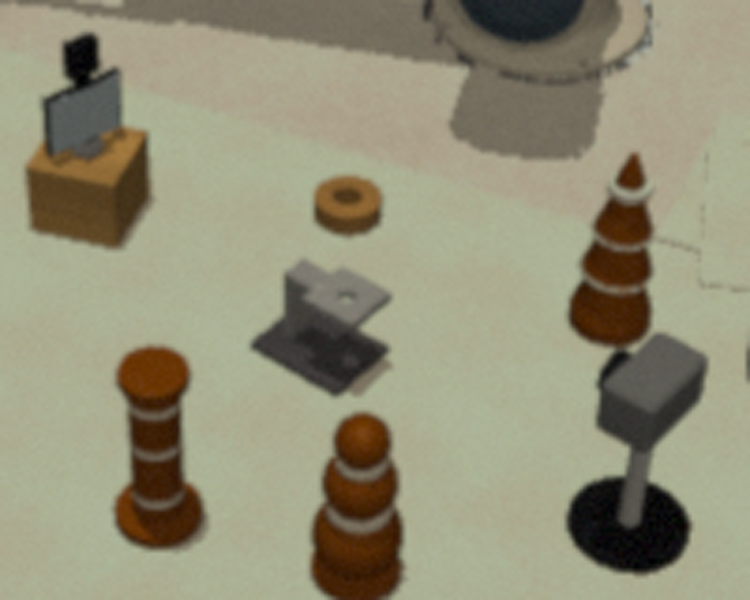

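View pics/t2.png

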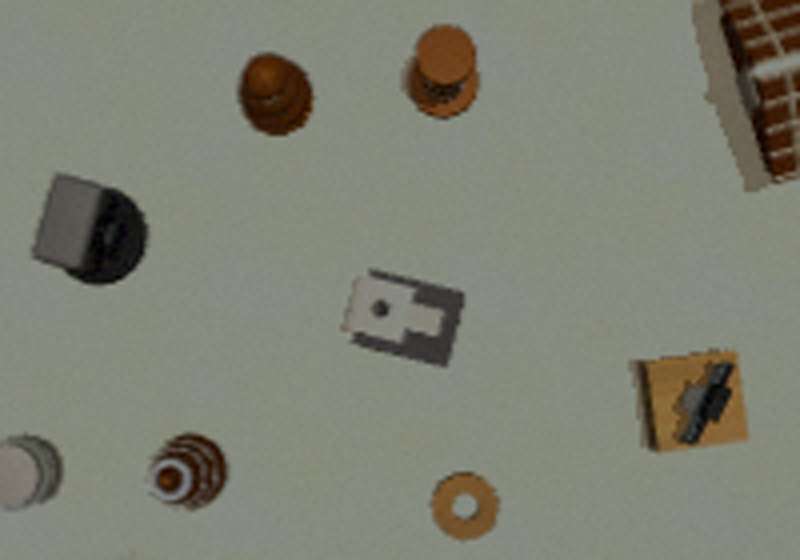

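The enlarged views show these points. Scene crop: hole (346,297), grip (81,60), tree collar (630,190), camera head top around (653,370). Top crop: hole (380,309), plate top edge (685,440)–(728,365), collar (170,480), head corners (57,173), (103,187), (80,268), (33,256).

```bash
python3 - <<'E'
from h import *
import pickle
S=pickle.load(open("scene.pkl","rb"));T=pickle.load(open("top.pkl","rb"))
s=lambda u,v:(205+(u+.5)/3.75-.5,135+(v+.5)/3.75-.5)
t=lambda u,v:(180+(u+.5)/4-.5,150+(v+.5)/4-.5)
np.set_printoptions(precision=1,suppress=True)
def both(n,a,b,z): print(n,tri(S,s(*a),T,t(*b)),onz(S,s(*a),z)[:2],onz(T,t(*b),z)[:2])
both("hole",(346,297),(380,309),75)
both("collar",(631,191),(171,480),140)
both("plate end A",(46,98),(685,440),136)
both("plate end B",(121,72),(728,365),136)
print("rest top", [onz(T,t(*p),70)[:2] for p in((648,362),(737,350),(748,440),(656,451))])
print("rest top S", [onz(S,s(*p),70)[:2] for p in((28,166),(113,183),(149,131))])
print("grip S",onz(S,s(81,60),164)[:2])
H=[onz(T,t(*p),163)[:2] for p in((57,173),(103,187),(80,268),(33,256))]
print("head",H,np.mean(H,0),[onz(S,s(*p),163)[:2] for p in((660,335),(707,357),(650,405),(601,378))])
print("foot", onz(S,s(629,524),0)[:2])
print("plate",[onz(T,t(*p),75)[:2] for p in((357,276),(343,332),(408,344))])
print("tree tip",onz(S,s(633,153),172)[:2],onz(T,t(169,479),172)[:2])
E
```

```text
hole (array([548.8,  34.5,  71.9]), np.float64(2.700718304127092)) [551.5  37.1] [549.2  33.2]
collar (array([401.3, 209.9, 134.8]), np.float64(5.313291739366536)) [406.6 213.8] [402.5 206.7]
plate end A (array([ 450.5, -255.8,  103.9]), np.float64(58.966239761496595)) [ 498.6 -259.4] [ 437.7 -225. ]
plate end B (array([ 488.4, -227.5,  171.1]), np.float64(60.446083912318144)) [ 438.3 -222.5] [ 500.9 -261.4]
rest top [array([ 503.7, -202. ]), array([ 514.5, -280.4]), array([ 435.6, -290. ]), array([ 425.8, -209. ])]
rest top S [array([ 512.2, -273.7]), array([ 500.6, -198.6]), array([ 423.1, -206.3])]
grip S [ 472.7 -239.5]
head [array([658.5, 301.9]), array([646.8, 263. ]), array([579.1, 281.4]), array([589. , 321.1])] [618.3 291.9] [array([583.7, 289.5]), array([591.1, 325.6]), array([654.5, 304.6]), array([643.9, 266.3])]
foot [612.4 297.3]
plate [array([578. ,  53.5]), array([528.9,  65.5]), array([518.7,   8.6])]
tree tip [401.1 209.4] [405.1 204.1]
```

Both views agree to about 4 mm and match the given sizes (bracket to lens 235 mm, tree about 225 mm). I'll move above the mirror, then refine with the wrist camera.

The manual's scale: shifts go in shares of 0.8 m and turns go in shares of 360 degrees. Converting my numbers, 40 mm / 800 = 0.05, 34 mm / 800 = 0.0425.

Request:
{"name": "pendant", "arguments": {
  "steps": [
    {"x": 0.05,"y": -0.0313,"z": -0.0025},
    {"x": 0.05,"y": -0.0313,"z": -0.0025},
    {"x": 0.05,"y": -0.0313,"z": -0.0025},
    {"x": 0.05,"y": -0.0313,"z": -0.0025},
    {"x": 0.05,"y": -0.0313,"z": -0.0025},
    {"x": 0.05,"y": -0.0313,"z": -0.0025},
    {"x": 0.05,"y": -0.0313,"z": -0.0025},
    {"x": 0.05,"y": -0.0313},
    {"x": 0.05,"y": -0.0313},
    {"x": 0.0425,"y": -0.03}
  ]
}}

```text
clock: 1.35
tcp_pos: [469.9, -240.3, 244.7]
orientation: [-0.0, 0.992, 0.126, -0.0]
ft_force: [-0.3, -0.9, 0.3]
width: 85.1
grip_force: 0.0
```

Request:
{"name": "pendant", "arguments": {
  "steps": [
    {"az": 0.025},
    {"az": 0.025},
    {"az": 0.025},
    {"az": 0.025},
    {"az": 0.025},
    {},
    {}
  ]
}}

```text
clock: 2.22
tcp_pos: [469.0, -241.7, 245.0]
orientation: [-0.0, 0.965, -0.262, -0.0]
ft_force: [-0.1, -0.3, 0.1]
width: 85.4
grip_force: 0.0
```

```bash
python3 - <<'E'
from h import *
import pickle
s=probe_bus.state(); print(s["tcp_pos"],rot(s["orientation"]))
c=imaging.read_camera("wrist"); pickle.dump((c,s),open("w1.pkl","wb")); cv2.imwrite("pics/w1.png",c["color"]); print(c["xyz"],c["K"],c["D"]); print(rot(c["attitude"]))
E
```

```text
[ 468.95514766 -241.73426623  245.00699884] [[ 8.62705490e-01 -5.05706520e-01 -3.91162852e-04]
 [-5.05706446e-01 -8.62705578e-01  2.75996996e-04]
 [-4.77031855e-04 -4.02905484e-05 -9.99999885e-01]]
[ 538.68292075 -283.47943511  386.77820281] [[289.25640051   0.         276.06541597]
 [  0.         289.25640051 214.10692305]
 [  0.           0.           1.        ]] [-0.00097925  0.          0.          0.          0.        ]
[[-5.05237589e-01  8.18927125e-01  2.72200923e-01]
 [-8.62980250e-01 -4.79541059e-01 -1.59076903e-01]
 [ 2.59127952e-04 -3.15275652e-01  9.49000103e-01]]
```

View pics/w1.png

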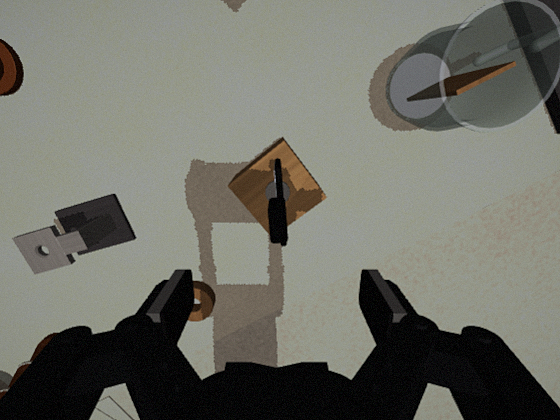

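The wrist view shows the grip block at about (278,222), centred between the fingers, with the plate in line with the picture's vertical, and the hole at (41,250).

```bash
python3 - <<'E'
from h import *
import pickle
c,s=pickle.load(open("w1.pkl","rb"))
np.set_printoptions(precision=1,suppress=True)
g=cv2.cvtColor(c["color"],cv2.COLOR_BGR2GRAY)
m=(g<45).astype(np.uint8); m[265:]=0; m[:130]=0; m[:,:220]=0; m[:,340:]=0
for r in range(152,250,4):
    x=np.where(m[r])[0]; print(r,x.min() if len(x) else None,x.max() if len(x) else None,end=' | ')
print()
print("hole",onz(c,(41,250),75))
print("rest",[onz(c,p,70)[:2] for p in((283,138),(229,184),(326,196),(272,241))])
for uv in((270,198),(287,198),(270,236),(287,236)): print(onz(c,uv,181)[:2])
E
```

```text
152 264 267 | 156 259 262 | 160 254 279 | 164 249 280 | 168 245 281 | 172 240 281 | 176 235 281 | 180 232 281 | 184 276 282 | 188 276 282 | 192 277 282 | 196 277 282 | 200 269 284 | 204 268 284 | 208 268 285 | 212 268 285 | 216 268 286 | 220 269 286 | 224 269 287 | 228 269 286 | 232 270 286 | 236 270 286 | 240 271 286 | 244 281 285 | 248 None None | 
hole [551.3  31.8  75. ]
rest [array([ 517.6, -279.7]), array([ 504.9, -203. ]), array([ 437.9, -290. ]), array([ 421.1, -209.2])]
[ 492.7 -251.4]
[ 486.4 -262.2]
[ 466.7 -236. ]
[ 460.1 -247.3]
```

```bash
python3 - <<'E'
import cv2
c=cv2.imread("pics/w1.png")[130:260,210:350]; cv2.imwrite("pics/w1z.png",cv2.resize(c,None,fx=4.5,fy=4.5,interpolation=cv2.INTER_CUBIC))
E
```

```text
(no output)
```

View pics/w1z.png

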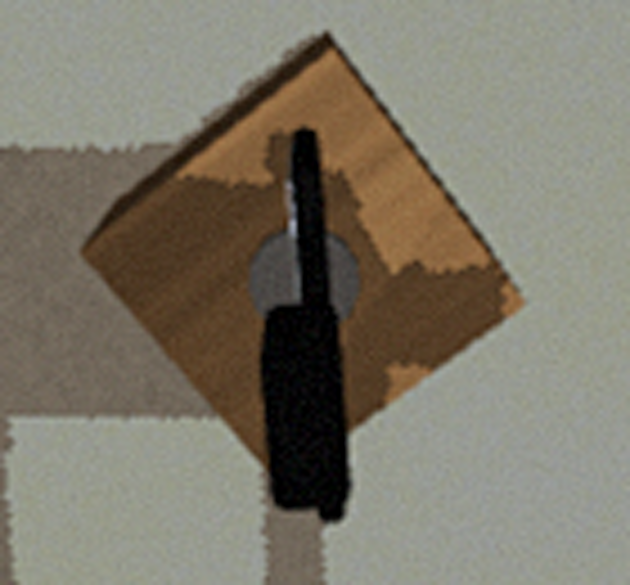

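```bash
python3 - <<'E'
from h import *
import pickle
c,s=pickle.load(open("w1.pkl","rb"))
a=onz(c,(277.5,158.9),136)[:2];b=onz(c,(283.5,245.1),136)[:2]; d=b-a
print(a,b,np.linalg.norm(d),np.degrees(np.arctan2(d[1],d[0])),(a+b)/2)
M=rot(s["orientation"]); print("offset tool", M[:2,:2].T@((a+b)/2-s["tcp_pos"][:2]), "toolx yaw",np.degrees(np.arctan2(M[1,0],M[0,0])))
E
```

```text
[ 509.26011965 -267.75713491] [ 436.49492683 -231.88913877] 81.12512825299912 153.7600245691687 [ 472.87752324 -249.82313684]
offset tool [7.47444895 4.99474289] toolx yaw -30.37826287623922
```

Converted, 20 mm / 800 = 0.025, 3.5 mm / 800 = 0.0044, -0.06 rad / 6.2832 = -0.0095.

Request:
{"name": "pendant", "arguments": {
  "steps": [
    {"x": 0.0044,"y": 0.0038,"z": 0.0125,"az": -0.0095},
    {"z": 0.025},
    {"z": 0.025},
    {"z": 0.025},
    {"z": 0.02},
    {"z": 0.0138},
    {},
    {}
  ]
}}

```text
clock: 3.28
tcp_pos: [470.8, -246.3, 149.1]
orientation: [0.0, 0.972, -0.234, 0.001]
ft_force: [0.4, -0.2, 1.2]
width: 85.5
grip_force: 0.0
```

Request:
{"name": "pendant", "arguments": {
  "steps": [
    {},
    {},
    {},
    {},
    {},
    {}
  ],
  "aperture": 8,
  "squeeze": 50
}}

```text
clock: 4.03
tcp_pos: [470.6, -246.1, 148.3]
orientation: [-0.0, 0.972, -0.234, 0.0]
ft_force: [1.7, -0.0, 1.1]
width: 13.2
grip_force: 53.4
```

```bash
python3 - <<'E'
from h import *
s=probe_bus.state();print(s["ft_force"],s["moment"],s["tcp_pos"],s["width"],s["grip_force"])
c=imaging.read_camera("wrist"); cv2.imwrite("pics/w2.png",c["color"])
E
```

```text
[ 1.69444875 -0.04223028  1.10823925] [ 0.02398918 -0.0092559  -0.01720624] [ 470.57878982 -246.14114377  148.33688153] 13.172415464599252 53.36366415023804
```

View pics/w2.png

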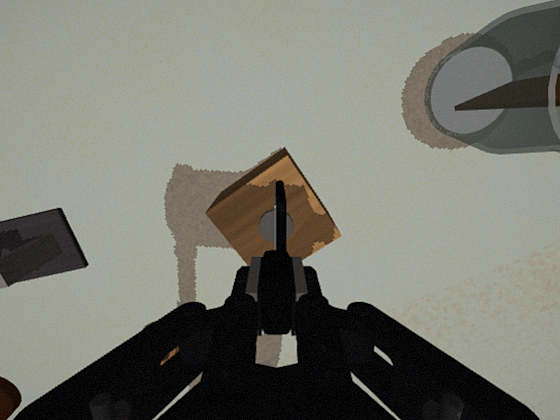

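Gripped at 13 mm with about 1.7 N on the wrist. Now I'll lift, carry it by the hole-minus-rest offset (three views agree on about (81.4, 277.7)), and turn it.

Converted, -25 mm / 800 = -0.0313, -20 mm / 800 = -0.025.

Request:
{"name": "pendant", "arguments": {
  "steps": [
    {"z": -0.0125},
    {"z": -0.025},
    {"z": -0.0313},
    {"z": -0.0313},
    {"z": -0.025},
    {}
  ]
}}

```text
clock: 4.82
tcp_pos: [471.2, -246.6, 251.8]
orientation: [0.001, 0.972, -0.234, 0.003]
ft_force: [-0.2, 0.4, -1.3]
width: 13.4
grip_force: 53.2
```

Request:
{"name": "pendant", "arguments": {
  "steps": [
    {"x": -0.005,"y": -0.025},
    {"x": -0.0088,"y": -0.0475},
    {"x": -0.0088,"y": -0.0475},
    {"x": -0.0088,"y": -0.0475},
    {"x": -0.0088,"y": -0.0475},
    {"x": -0.0088,"y": -0.0475},
    {"x": -0.0088,"y": -0.0475},
    {"x": -0.0063,"y": -0.0275},
    {"x": -0.0038,"y": -0.0175}
  ]
}}

```text
clock: 5.95
tcp_pos: [551.5, 33.3, 247.1]
orientation: [0.0, 0.972, -0.233, -0.001]
ft_force: [-0.2, 0.3, -1.5]
width: 13.3
grip_force: 53.2
```

Request:
{"name": "pendant", "arguments": {
  "steps": [
    {"az": -0.0159},
    {"az": -0.0159},
    {"az": -0.0159},
    {"az": -0.0159},
    {"az": -0.0159},
    {"az": -0.0159},
    {"az": -0.0151},
    {},
    {}
  ]
}}

```text
clock: 7.08
tcp_pos: [551.7, 31.3, 248.0]
orientation: [-0.0, 0.994, 0.11, -0.0]
ft_force: [-0.4, -0.1, -1.9]
width: 13.1
grip_force: 53.1
```

```bash
python3 - <<'E'
from h import *
import pickle
s=probe_bus.state();M=rot(s["orientation"]);print(s["tcp_pos"],np.degrees(np.arctan2(M[1,0],M[0,0])),s["width"])
out=[]
d={n:imaging.read_camera(n) for n in("scene","top","wrist")}; pickle.dump((d,s),open("m3.pkl","wb"))
a=d["scene"]["color"][150:245,240:340];b=d["top"]["color"][190:270,230:330];w=d["wrist"]["color"][120:420,130:430]
f=lambda i,x,y:cv2.resize(i,(x,y),interpolation=cv2.INTER_CUBIC)
cv2.imwrite("pics/m3.png",np.hstack([f(a,400,380),f(b,400,380)]))
cv2.imwrite("pics/m3w.png",d["wrist"]["color"])
E
```

```text
[551.73485836  31.31248101 247.98670448] 12.597341668770268 13.12584255322819
```

View pics/m3.png

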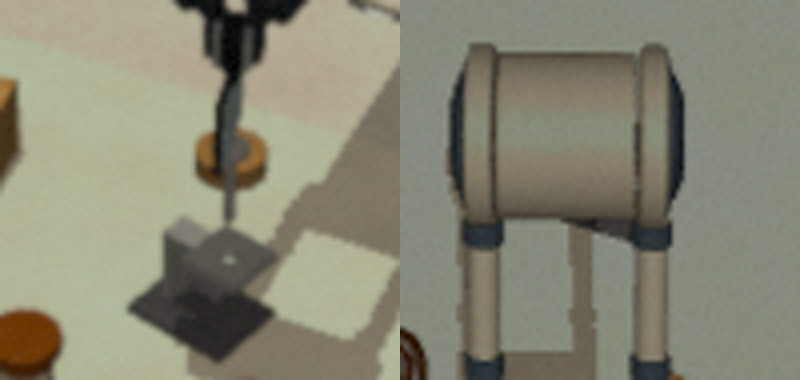

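View pics/m3w.png

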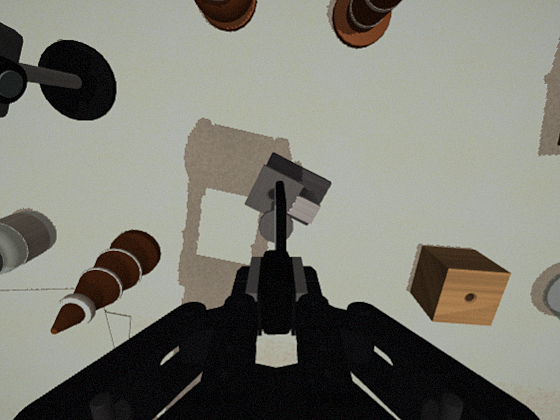

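Scene crop: rod tip at (230,220), straight above the hole at (230,260). Wrist view: collar disc at about (277,226), bracket hole about (273,197), rest hole (470,297), tree collar (73,307). Now the numbers.

```bash
python3 - <<'E'
from h import *
import pickle
np.set_printoptions(precision=1,suppress=True,linewidth=250)
d,s=pickle.load(open("m3.pkl","rb")); S,W=d["scene"],d["wrist"]
ztip=s["tcp_pos"][2]-143.3
print("tip S",onz(S,(297.1,204.6),ztip),"hole S",onz(S,(297.1,214.6),75))
print("rest hole W",onz(W,(470,297),70),"hole W",onz(W,(272.5,196.5),75),"tree collar W",onz(W,(73,307),140),"tree tip",onz(W,(55,332),172),"collar@173",onz(W,(277,226),173))
g=cv2.GaussianBlur(cv2.cvtColor(W["color"],cv2.COLOR_BGR2GRAY),(3,3),0)
for r in range(182,252,3): print(r,g[r,250:304:2])
gs=cv2.cvtColor(S["color"],cv2.COLOR_BGR2GRAY)
print("S");
for r in range(196,222,1): print(r,gs[r,288:308])
M=rot(s["orientation"]);print(M)
E
```

```text
tip S [545.5  34.  104.7] hole S [554.3  39.   75. ]
rest hole W [ 472.  -243.7   70. ] hole W [548.1  33.7  75. ] tree collar W [406.9 210.1 140. ] tree tip [404.1 205.4 172. ] collar@173 [550.7  29.4 173. ]
182 [122 122 113  84  81  80  83  84  83  82  83  82  84  36   6   2  20  78  86  86  85  83  86  79  62  55  55]
185 [123 118  86  83  81  82  84  84  82  84  81  84  79  18   5   3   6  59  88  85  80  82  83  86  84  85  79]
188 [121  90  80  81  82  84  83  82  81  80  74  64  62  18   3   4   3  48  86  83  82  85  84  84  85  86  61]
191 [100  78  81  80  80  83  82  82  80  59  37  31  53  18   4   2   1  33  82  82  85  84  85  85  86  67  36]
194 [81 82 78 82 83 82 80 81 73 48 32 32 53 19  5  4  5 17 80 85 84 84 85 84 74 37 31]
197 [ 79  79  80  82  82  80  83  81  80  66  40  33  52  25   4   6   6  11  76  84  84  84  81 115 146 127  96]
200 [ 81  80  83  81  79  82  81  83  83  80  77  67  63  28   4   5   3   6  59  87  86  82  86 136 144 143 145]
203 [ 79  80  82  81  81  80  81  84  82  82  77  48  57  27   7   8   9   4  51  88  81 106 147 147 146 146 142]
206 [ 
[... 3350 characters left out ...]
85  87  84  93 119 127 109  85  81  82  84  84  83  79  81  78]
215 [ 80  85  86  87  87  86  86  97 118 130 115  91  83  79  83  84  80  76  75  78]
216 [74 81 83 85 87 84 84 85 89 93 88 86 86 83 83 82 81 74 77 93]
217 [ 70  74  76  80  82  85  83  83  84  85  83  85  85  85  81  74  73  81  95 111]
218 [ 67  69  71  72  77  78  83  83  83  85  82  84  86  78  79  77  85 104 114 115]
219 [ 60  63  65  68  69  73  76  79  82  83  85  84  81  78  77  88 105 116 118 121]
220 [ 56  58  60  63  65  70  72  74  78  80  82  79  78  78  87 107 119 121 119 131]
221 [ 55  58  59  59  62  62  65  70  70  74  74  73  76  91 109 118 119 117 122 147]
[[ 1.   0.2 -0. ]
 [ 0.2 -1.  -0. ]
 [-0.  -0.  -1. ]]
```

```bash
python3 - <<'E'
from h import *
import pickle
np.set_printoptions(precision=1,suppress=True,linewidth=250)
d,s=pickle.load(open("m3.pkl","rb")); S,W=d["scene"],d["wrist"]
M=rot(s["orientation"])[:2,:2]
zt=s["tcp_pos"][2]-143.3
a=onz(W,(275.5,225.5),zt+71)[:2];h=onz(W,(273.2,193.6),75)[:2]
print("W rod",a,"hole",h,"h-rod tool",M.T@(h-a),"rod-tcp tool",M.T@(a-s["tcp_pos"][:2]))
tp=onz(S,(296.87,205.3),zt)[:2];hs=onz(S,(296.9,214.5),71)[:2]
print("S",tp,hs,hs-tp,"tool",M.T@(hs-tp))
# foot, tree base in W
print("cam foot W",onz(W,(78,80),0))
E
```

```text
W rod [551.9  30.9] hole [551.5  33.7] h-rod tool [ 0.3 -2.8] rod-tcp tool [0.  0.4]
S [548.7  34.6] [549.9  36.6] [1.3 1.9] tool [ 1.7 -1.6]
cam foot W [620.6 295.9   0. ]
```

The wrist and scene views agree on a correction of about (0.8, −2.3) in tool axes. The rod is on the tool axis, and the bisector is 102.6°, which is already set. I'll correct and lower partway, watching the force.

Converted, 8 mm / 800 = 0.01, -2.3 mm / 800 = -0.0029.

Request:
{"name": "pendant", "arguments": {
  "steps": [
    {"x": 0.001,"y": -0.0029},
    {"z": 0.01},
    {"z": 0.01},
    {"z": 0.0075},
    {},
    {"z": 0.005},
    {"z": 0.005},
    {},
    {}
  ]
}}

```text
clock: 8.35
tcp_pos: [552.2, 33.7, 218.4]
orientation: [-0.0, 0.994, 0.111, 0.0]
ft_force: [0.4, -1.1, -0.6]
width: 13.6
grip_force: 53.1
```

```bash
python3 - <<'E'
from h import *
s=probe_bus.state();print(s["ft_force"],s["moment"],s["tcp_pos"])
E
```

```text
[ 0.38958608 -1.13871777 -0.64335703] [ 0.02497408 -0.00440055 -0.0039456 ] [552.17849233  33.67831825 218.38532469]
```

Converted, 3 mm / 800 = 0.0038.

Request:
{"name": "pendant", "arguments": {
  "steps": [
    {"z": 0.0038},
    {"z": 0.0038},
    {"z": 0.0038},
    {},
    {}
  ]
}}

```text
clock: 8.98
tcp_pos: [552.2, 33.7, 209.3]
orientation: [-0.0, 0.994, 0.111, 0.0]
ft_force: [0.2, -0.3, -1.5]
width: 13.5
grip_force: 53.1
```

```bash
python3 - <<'E'
from h import *
s=probe_bus.state();print(s["ft_force"],s["moment"],s["tcp_pos"])
E
```

```text
[ 0.17229714 -0.31414888 -1.48907964] [0.01053949 0.0253567  0.03483207] [552.15939106  33.70235708 209.30327572]
```

No contact force, so the tip is 9 mm into the hole. I'll continue to the final height, TCP z ≈ 182.3.

Converted, 5 mm / 800 = 0.0063, 2 mm / 800 = 0.0025.

Request:
{"name": "pendant", "arguments": {
  "steps": [
    {"z": 0.0063},
    {"z": 0.0063},
    {"z": 0.0063},
    {"z": 0.0063},
    {"z": 0.0063},
    {"z": 0.0025},
    {},
    {},
    {}
  ]
}}

```text
clock: 10.1
tcp_pos: [552.3, 33.7, 182.6]
orientation: [0.0, 0.994, 0.111, 0.0]
ft_force: [-0.6, -0.4, -1.2]
width: 13.5
grip_force: 53.1
```

```bash
python3 - <<'E'
from h import *
import pickle
s=probe_bus.state();print(s["ft_force"],s["moment"],s["tcp_pos"],rot(s["orientation"]))
d={n:imaging.read_camera(n) for n in("scene","wrist")}; pickle.dump((d,s),open("m4.pkl","wb"))
f=lambda i,x,y:cv2.resize(i,(x,y),interpolation=cv2.INTER_CUBIC)
cv2.imwrite("pics/m4.png",np.hstack([f(d["scene"]["color"][150:250,245:345],400,400),f(d["wrist"]["color"][100:340,160:400],400,400)]))
E
```

```text
[-0.61058494 -0.4083884  -1.22116142] [0.01780881 0.0243     0.0368787 ] [552.27795506  33.66785548 182.55827037] [[ 9.75501166e-01  2.19993717e-01  4.88533906e-04]
 [ 2.19993744e-01 -9.75501283e-01 -1.81329953e-06]
 [ 4.76166537e-04  1.09243279e-04 -9.99999881e-01]]
```

View pics/m4.png

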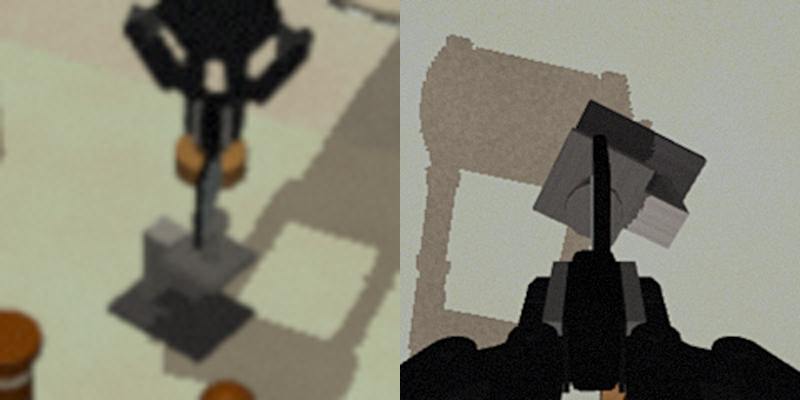

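The rod is through the hole with the collar clear of the plate. The mirror's middle is at about 140 mm and its face points at 102.7°; the wrist is steady with about 1 N on it, close to the mirror's own weight.

```bash
python3 -c "
from rig import arm, imaging, probe_bus
print(arm.sign_off())"
```

```text
the job is handed in; nothing more can be done
None
```

The job is handed in, but the verdict wasn't shown: I'm holding the mirror upright with its rod through the bracket's hole and the collar about 29 mm clear of the plate, its middle at about 140 mm and its face at about 102.7°, halfway between lens and tree collar by my measurements (I had no view through the desk camera to confirm it).

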